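# Load the frame-jig blocks with the metal parts for a glue-up

### The arm

A 6-joint arm with a two-finger parallel gripper is mounted at the origin on a cart in front of the work surface, level with it; the furniture and walls round the work are solid. World frame = base frame: x ahead of the robot, y to its left, z up, the work surface at z = 0. Lengths are in m, angles in rad, forces in N, time in s.
With the tool pointing down it reaches from about 0.325 to 0.85 m from the base axis. Payload 4.4 kg.
Tool frame: the origin (TCP) lies between the finger pads; the fingertips stand 14 mm ahead of it and the grasp point (between the pads) lies 5 mm behind it; z points along the fingers, y is the line along which they close (so a half turn about z gives the same grasp; the last joint's range is limited). The gripper opens to 94 mm and grips with 3 to 60 N. Pads are 16 mm wide; open, the fingers measure 119 mm over their backs; the gripper's body (75 mm by 177 mm) begins 78 mm behind the grasp point.
Start: joints at [-1.5, 0.207, 1.542, -0, 1.393, -0.15], TCP at [0.126, -0.561, 0.219] pointing down, gripper open.
Joint ranges: [-2.73, 2.73], [-0.86, 2.22], [0.23, 2.46], [-1.11, 4.25], [0.08, 2.63], [-2.82, 2.82]. Speed limits (rad/s): [2.79, 2.79, 3.14, 3.14, 3.14, 3.14].

### API

Orientations are given as [roll, pitch, yaw] about the fixed x, y, z axes, in that order (R = Rz(yaw) Ry(pitch) Rx(roll)).
In Python, from station import env, eoat, ik, capture, order, finder, monitor gives the robot as it stands. Calls block until the motion is done:
- env.move_ptp(position, orientation): joint-space move of the TCP to a pose.
- env.servo_line(position, orientation=None, feed=0.15, until_force=None): straight line of the TCP; orientation=None keeps the orientation; feed is the mean speed in m/s. With until_force (N) it stops when the force on the tool has changed by that much, and returns True; else False.
- env.goto_joints(angles): joint-space move.
- eoat.grip(opening, effort=None): opening from 0.0 (shut) to 1.0 (fully open); effort is the grip in N (None keeps the last); returns when the fingers have stopped.
- env.wait(seconds).
- ik(position, orientation): joint angles nearest the present ones, or None.
- capture(name): name is "scene" or "top"; returns a dict with "pixels" (480x640x3 uint8, red, green, blue), "range_z" (480x640 float32, m along the optical axis (not along the pixel's ray), 0 where there is no reading), "fx", "fy", "cx", "cy" (pixels), "R" (3x3) and "t" (3): a world point X has camera coordinates R X + t. Camera axes: x right, y down, z forward; pixel columns grow to the right and rows downward; lengths in m; the calibration is good to about 2 mm. A picture is of the moment at which its call begins.
A pose or a line that the arm cannot do raises env.PlanningError and nothing moves.
- order.sign_off(): hands the job in; it is judged then, once.
Trained networks look in the newest picture that a camera, given by its name, has taken for a name from the list of things; names that differ only in an ending like _2 or _b are one class to them, and where a whole thing is asked for, a point or a joint stands for the part that bears it (a point fixed in the world has none). Each returns a list of dicts, best first, with "confidence" (0 to 1); they miss things now and then, are a little off and sometimes report something else, mostly with a low value. They report only what shows in the picture. A call takes as long as a camera call. They do not tell look-alikes from the thing itself.
- finder.find_in(camera, name): "extent" ([centre column, centre row, width, height] in pixels, round what is visible of it).
- finder.regions_of(camera, name): "region" (480x640 bool, what is visible of it) and "extent" ([centre column, centre row, width, height] in pixels, round what is visible of it).
- finder.place_of(camera, name): "point" ([column, row] in pixels: a listed point, or the origin of a listed thing).
Readings, each from a call of its own:
- monitor.current_clock(): time.
- monitor.current_qpos(): joint angles.
- monitor.current_dq(): joint speeds.
- monitor.current_joint_efforts(): joint torques, N m.
- monitor.current_position(): TCP position.
- monitor.current_orientation(): TCP orientation.
- monitor.current_ft_force(): force on the tool from outside, world axes, zero at the start.
- monitor.current_torque(): the same for the moment, N m.
- monitor.current_finger_gap(): opening from 0.0 (shut) to 1.0 (fully open).
- monitor.current_grasp_force(): force on a finger pad.
Only numpy, scipy, OpenCV 4.12 (cv2) and the standard library are available. Lean on these libraries where they do the work, as an engineer would, in place of code of your own. Each camera call takes 0.05 s, during which the arm holds its last target. There are 200 camera calls.

### The job

Get the jig ready for gluing up the wooden bicycle frame: set each of the four metal parts on or in the jig block that is made to fit it (bottom-bracket shell over the fat plug, seat sleeve over the slim plug, headset cup in the wide shallow nest, dummy axle in the narrow deep socket), each the same way up as it stands now and fully home. Set the parts down rather than dropping them, and leave the ball bearing and the white lock ring where they lie.

Things in the scene. Friction and masses are not known exactly. Their poses are not given: they have to be found in the camera images.
- shell: Bottom-bracket shell: plain dark steel tube standing on end, 44 mm outside diameter, 36 mm bore right through, 68 mm tall. Origin at the centre of its underside, z up its axis. Parts and blocks stand about 100 mm apart (centres; at worst 75 mm): choose a finger direction that passes between the neighbours.
- sleeve: Seat-tube sleeve: bright aluminium tube with a red clamp collar round its top, standing on end, 56 mm tall. Tube 32 mm outside diameter; collar 40 mm outside diameter, from 42 to 56 mm up (grip here); bore 25 mm. Origin at the centre of its underside (the end without the collar), z up its axis.
- cup: Headset cup: bright aluminium ring, 28 mm tall. Body 38 mm outside diameter, tapering at the foot to 31 mm; flange 46 mm outside diameter from 18 to 28 mm up. Grip it by the flange, fingertips at least 13 mm above its underside, or they meet the nest's rim. Bore 23 to 30 mm. Origin at the centre of its underside (flange uppermost), z up its axis.
- axle: Dummy axle: solid brass pin standing on end, 24 mm diameter, 72 mm tall, foot tapered to 18 mm, a small groove round its middle. Origin at the centre of its underside, z up its axis.
- fat_post: Jig block, fixed to the bench: round plywood foot 60 mm across, 12 mm thick, with a fat white bullet-nosed plug, 30 mm diameter up to 26 mm above the bench, tapering to a 9 mm tip at 48 mm. The shell slides over it (3 mm play all round) and stands on the foot, its underside 12 mm above the bench. Origin at the centre of the block's underside, z up.
- slim_post: Jig block, fixed to the bench: round plywood foot 60 mm across, 12 mm thick, with a slim black bullet-nosed plug, 20 mm diameter up to 26 mm above the bench, tapering to a 9 mm tip at 48 mm. The sleeve slides over it, collar up (2.5 mm play all round), and stands on the foot, its underside 12 mm above the bench. Origin at the centre of the block's underside, z up.
- nest: Jig block, fixed to the bench: plywood foot 60 mm across with a wide shallow blue nest, rim 68 mm across and 26 mm above the bench, mouth tapering from 51 to 43 mm bore, flat floor 14 mm above the bench. The cup sits in it flange up, its underside on that floor (2.5 mm play), the flange 6 mm above the rim. Origin at the centre of the block's underside, z up.
- socket: Jig block, fixed to the bench: plywood foot 60 mm across with a narrow deep black socket, rim 53 mm across and 38 mm above the bench, mouth tapering from 38 to 29 mm bore, flat floor 14 mm above the bench. The axle stands upright in it on that floor (2.5 mm play all round). Origin at the centre of the block's underside, z up.
- bearing: Bystander, to be left alone: loose sealed ball bearing lying flat near the front edge of the bench, 32 mm across, 9 mm tall. Origin at the centre of its underside. To the left, the rim of the big bicycle wheel hangs over the bench 50 to 200 mm up, where y is above about -0.09: keep the wide body of the gripper out of it.
- lockring: Bystander, to be left alone: loose white ring (cassette lock ring) lying flat at the far side of the work, 36 mm across, 10 mm tall. Origin at the centre of its underside. To the right, a plywood yoke stands 0.7 m tall at about x 0.54 to 0.67, y -0.36 to -0.44: keep the arm and gripper clear of it.
Not all that is in view belongs to the job. What is shaped like the shell but turquoise is not meant.

How it is judged:
By the outcome, as a careful person would: the job done as asked, in the order asked, and still so for the second after the job is handed in, with the robot touching nothing.
It also fails if it takes over 112 s, if anything falls off the work surface, if the arm or the gripper's body presses on something with over 40 N, if the wrist force passes 120 N, or if a joint passes its speed limit or range.

## Working session

There is one attempt and no reset: what is moved stays moved. The work goes in short steps, each a Python script; the robot and the scene stay as the last script left them, time stands still between calls to the robot, and variables do not carry over. Pictures are saved under pics/ and viewed, at most 14 in all, crops included, and the job is handed in when it is done.

```bash
ls; mkdir -p pics
cat > h.py <<'E'
import numpy as np, cv2
from station import env, eoat, ik, capture, order, finder, monitor
NAMES=["shell","sleeve","cup","axle","fat_post","slim_post","nest","socket","bearing","lockring"]
def save(c,fn,crop=None,scale=1):
    im=cv2.cvtColor(c["pixels"],cv2.COLOR_RGB2BGR)
    if crop: x0,y0,x1,y1=crop; im=im[y0:y1,x0:x1]
    if scale!=1: im=cv2.resize(im,None,fx=scale,fy=scale,interpolation=cv2.INTER_CUBIC)
    cv2.imwrite(fn,im)
def cloud(c):
    v,u=np.mgrid[0:480,0:640]; z=c["range_z"]
    P=np.stack([(u-c["cx"])/c["fx"]*z,(v-c["cy"])/c["fy"]*z,z],-1)
    return (P-c["t"])@c["R"]
E
python3 - <<'E'
from h import *
import pickle
for n in("scene","top"):
    c=capture(n); save(c,f"pics/{n}1.png"); pickle.dump(c,open(n+".pkl","wb"))
    print(n,"cam at",(-c["R"].T@c["t"]).round(3))
    W=cloud(c)
    for k in NAMES:
        for d in finder.regions_of(n,k):
            p=W[d["region"]&(c["range_z"]>0)]
            if len(p)==0: continue
            print(k,round(d["confidence"],2),np.round(d["extent"]),len(p),"med",np.median(p,0).round(3),"zmax",np.percentile(p[:,2],97).round(3))
print(monitor.current_clock())
E
```

```text
pics
scene cam at [0.227 0.342 0.682]
shell 0.81 [363. 190.  25.  42.] 760 med [ 0.508 -0.285  0.048] zmax 0.069
shell 0.66 [197. 329.  33.  47.] 1085 med [0.568 0.113 0.048] zmax 0.105
sleeve 0.59 [367. 268.  26.  35.] 690 med [ 0.415 -0.126  0.044] zmax 0.058
cup 0.79 [308. 193.  27.  25.] 445 med [ 0.605 -0.255  0.023] zmax 0.03
axle 0.64 [437. 202.  19.  32.] 431 med [ 0.375 -0.329  0.045] zmax 0.073
axle 0.46 [363. 194.  28.  45.] 811 med [ 0.507 -0.285  0.046] zmax 0.069
fat_post 0.83 [331. 238.  35.  31.] 748 med [ 0.505 -0.172  0.013] zmax 0.046
slim_post 0.81 [396. 234.  31.  29.] 739 med [ 0.408 -0.241  0.012] zmax 0.044
nest 0.88 [411. 178.  29.  28.] 825 med [ 0.452 -0.398  0.017] zmax 0.028
socket 0.53 [265. 239.  18.  16.] 112 med [ 0.612 -0.113  0.011] zmax 0.014
socket 0.27 [233. 217.  18.  15.] 114 med [ 0.699 -0.126  0.007] zmax 0.012
bearing 0.64 [429. 265.  21.  17.] 276 med [ 0.332 -0.209  0.008] zmax 0.012
lockring 0.49 [234. 216.  19.  16.] 135 med [ 0.702 -0.127  0.008] zmax 0.013
top cam at [ 0.441 -0.168  0.882]
shell 0.91 [405. 237.  25.  22.] 381 med [ 0.511 -0.301  0.053] zmax 0.071
shell 0.75 [192. 206.  26.  27.] 549 med [0.577 0.104 0.052] zmax 0.157
shell 0.29 [360. 332.  16.  17.] 155 med [ 0.332 -0.213  0.01 ] zmax 0.013
sleeve 0.74 [319. 289.  17.  27.] 231 med [ 0.414 -0.131  0.057] zmax 0.06
cup 0.81 [379. 191.  23.  24.] 354 med [ 0.609 -0.256  0.028] zmax 0.032
axle 0.66 [429. 307.  23.  17.] 219 med [ 0.378 -0.334  0.071] zmax 0.075
fat_post 0.78 [343. 241.  29.  28.] 689 med [ 0.509 -0.182  0.014] zmax 0.048
slim_post 0.9 [380. 292.  30.  30.] 762 med [ 0.412 -0.249  0.013] zmax 0.046
nest 0.82 [458. 267.  39.  38.] 969 med [ 0.452 -0.4    0.02 ] zmax 0.029
bearing 0.59 [361. 331.  21.  15.] 208 med [ 0.332 -0.21   0.01 ] zmax 0.013
lockring 0.47 [316. 147.  19.  19.] 117 med [ 0.698 -0.134  0.01 ] zmax 0.014
1.1
```

View pics/scene1.png

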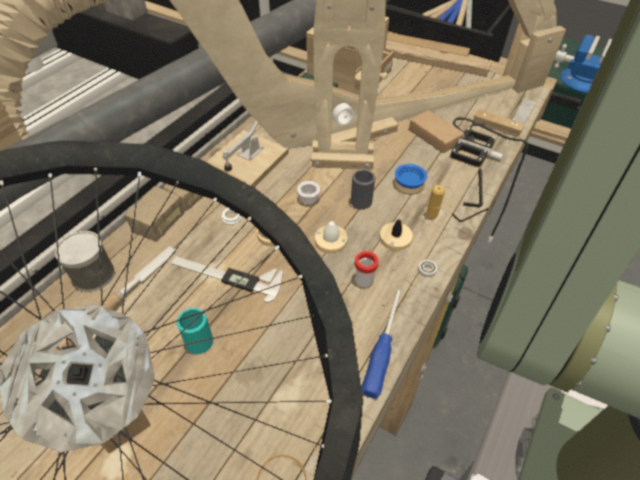

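View pics/top1.png

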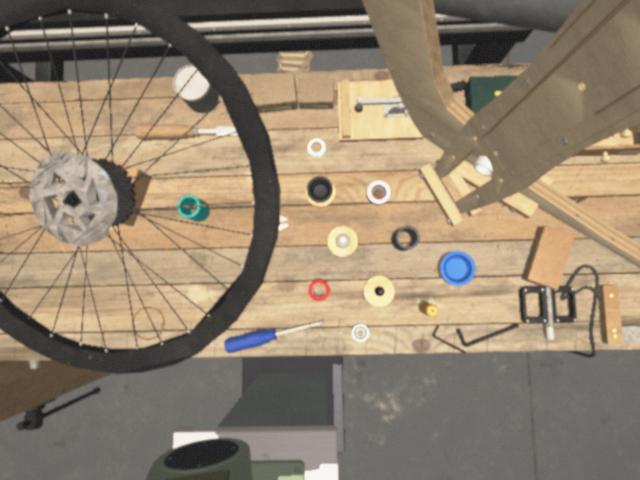

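Scene picture: turquoise decoy at (195,330), dark shell at (363,190), sleeve (366,268), cup (308,193), axle (435,202), fat post (331,238), slim post (396,234), nest (411,178), bearing (428,267). In the scene view, the socket is hidden behind the wheel rim. In the top view the socket is the black-mouthed block at (321,190) and the lock ring is at (316,147).

There are two shell candidates in the top view: dark at (405,237) and turquoise at (190,207). The dark steel one fits the description, and I'll confirm it in a crop while refining the centres.

```bash
cat > meas.py <<'E'
from h import *
# name: approx xy, top height, outer radius at that height
OBJ=dict(shell=((.511,-.30),.068,.022),sleeve=((.414,-.131),.056,.020),cup=((.609,-.256),.028,.023),axle=((.376,-.334),.072,.012),
 fat_post=((.509,-.182),.012,.030),slim_post=((.412,-.249),.012,.030),nest=((.452,-.400),.026,.034),socket=((.61,-.142),.038,.0265),
 bearing=((.332,-.21),.009,.016),lockring=((.70,-.134),.010,.018))
def centre(c,W,xy,zt,r):
    m=(c["range_z"]>0)&(abs(W[...,2]-zt-.002)<.006)&(np.hypot(W[...,0]-xy[0],W[...,1]-xy[1])<r+.02)
    p=W[m][:,:2]
    if len(p)<15: return None
    (x,y),R=cv2.minEnclosingCircle(p.astype(np.float32))
    bb=(np.percentile(p,2,axis=0)+np.percentile(p,98,axis=0))/2
    return len(p),np.round([x,y,R],4),bb.round(4),np.median(W[m][:,2]).round(4)
E
python3 - <<'E'
from meas import *
import pickle
t=pickle.load(open("top.pkl","rb"))
save(t,"pics/crop1.png",(290,130,490,350),2.7)
for n in("top","scene"):
    c=pickle.load(open(n+".pkl","rb")); W=cloud(c)
    print(n,"fx",c["fx"])
    for k,(xy,z,r) in OBJ.items(): print(k,r,centre(c,W,xy,z,r))
E
```

```text
top fx 442.096280622838
shell 0.022 (163, array([ 0.5101, -0.2998,  0.022 ]), array([ 0.5096, -0.2995]), np.float64(0.0686))
sleeve 0.02 (195, array([ 0.4167, -0.1344,  0.0201]), array([ 0.4162, -0.1335]), np.float64(0.0573))
cup 0.023 (255, array([ 0.6039, -0.254 ,  0.0231]), array([ 0.6034, -0.2536]), np.float64(0.0286))
axle 0.012 (133, array([ 0.3768, -0.3377,  0.012 ]), array([ 0.3763, -0.3378]), np.float64(0.0728))
fat_post 0.03 (525, array([ 0.5103, -0.1814,  0.0298]), array([ 0.5105, -0.1819]), np.float64(0.0133))
slim_post 0.03 (651, array([ 0.4116, -0.2494,  0.0299]), array([ 0.4114, -0.249 ]), np.float64(0.0134))
nest 0.034 (465, array([ 0.4518, -0.3996,  0.0333]), array([ 0.4513, -0.3993]), np.float64(0.0269))
socket 0.0265 (307, array([ 0.6112, -0.14  ,  0.026 ]), array([ 0.6109, -0.14  ]), np.float64(0.0385))
bearing 0.016 (182, array([ 0.329 , -0.2041,  0.024 ]), array([ 0.3316, -0.2101]), np.float64(0.01))
lockring 0.018 (114, array([ 0.7023, -0.1341,  0.0176]), array([ 0.702 , -0.1341]), np.float64(0.0108))
scene fx 491.3551213119608
shell 0.022 (161, array([ 0.5107,
[... 197 characters left out ...]
4, -0.2531,  0.0243]), array([ 0.6035, -0.2529]), np.float64(0.0277))
axle 0.012 (92, array([ 0.3756, -0.3354,  0.0123]), array([ 0.3764, -0.3352]), np.float64(0.0714))
fat_post 0.03 (452, array([ 0.5112, -0.1809,  0.0312]), array([ 0.5102, -0.1796]), np.float64(0.0124))
slim_post 0.03 (530, array([ 0.4111, -0.2489,  0.0312]), array([ 0.4114, -0.2468]), np.float64(0.0123))
nest 0.034 (303, array([ 0.4523, -0.3991,  0.0348]), array([ 0.4521, -0.3986]), np.float64(0.0257))
socket 0.0265 None
bearing 0.016 (202, array([ 0.3333, -0.2112,  0.0181]), array([ 0.3321, -0.2096]), np.float64(0.0089))
lockring 0.018 (89, array([ 0.7034, -0.1329,  0.0175]), array([ 0.7026, -0.1299]), np.float64(0.0097))
```

View pics/crop1.png

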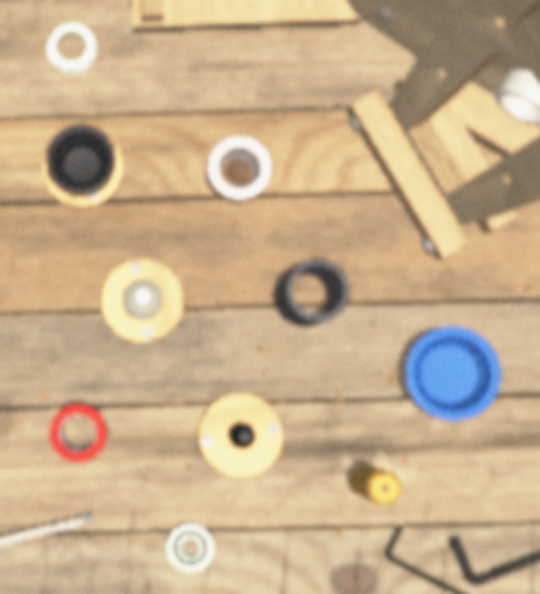

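The crop shows the dark steel ring of the shell at crop (312,292), which is top (405,238), and no turquoise there, so the shell is confirmed. The other parts all match too: red collar (78,432), cup (240,168), brass pin (383,487), white plug (142,298), black plug (242,434), blue nest (452,373) and black socket (82,160). Both cameras agree within about 2 mm, and the radii and heights match the given sizes.

Before moving I'll check IK and clearance.

```bash
cat >> h.py <<'E'
POS=dict(shell=(.5100,-.2993),sleeve=(.4166,-.1340),cup=(.6036,-.2535),axle=(.3764,-.3366),
 fat_post=(.5105,-.1812),slim_post=(.4114,-.2490),nest=(.4520,-.3993),socket=(.6110,-.1400))
# part: block, TCP height above underside, floor height, pick yaw, place yaw, width, effort
X=np.pi/2
JOB=dict(shell=("fat_post",.046,.012,X,X,.044,30),sleeve=("slim_post",.044,.012,X,X,.040,25),
 cup=("nest",.0285,.014,X,0,.046,20),axle=("socket",.052,.014,X,X,.024,30))
E
python3 - <<'E'
from h import *
import pickle
for k,(b,h,f,y1,y2,w,e) in JOB.items():
    for n,base,yaws in((k,0,y1),(b,f,y2)):
        for s in(0,-np.pi):
            for z in(h+base,h+base+.07):
                q=ik([*POS[n],z],[np.pi,0,yaws+s]); print(n,round(z,3),s!=0,None if q is None else np.round(q,2))
print(monitor.current_orientation())
for n in("top","scene"):
    c=pickle.load(open(n+".pkl","rb")); W=cloud(c)[c["range_z"]>0]
    for x0 in np.arange(.3,.76,.05):
        m=(W[:,0]>=x0)&(W[:,0]<x0+.05)&(W[:,2]>.09)&(W[:,2]<.45)
        p=W[m][:,1]; l=p[p<-.22]; r=p[(p>=-.22)]
        print(n,x0.round(2),"right-side obstacle max y",l.max().round(3) if len(l) else None,"left min y",r.min().round(3) if len(r) else None)
E
```

```text
shell 0.046 False [-0.68  0.43  1.64  0.    1.07 -0.68]
shell 0.116 False [-0.68  0.34  1.6   0.    1.2  -0.68]
shell 0.046 True [-0.68  0.43  1.64 -0.    1.07  2.46]
shell 0.116 True [-0.68  0.34  1.6  -0.    1.2   2.46]
fat_post 0.058 False [-0.5   0.33  1.76  0.    1.06 -0.5 ]
fat_post 0.128 False [-0.5   0.23  1.71  0.    1.2  -0.5 ]
fat_post 0.058 True [-0.5   0.33  1.76 -0.    1.06  2.64]
fat_post 0.128 True [-0.5   0.23  1.71 -0.    1.2   2.64]
sleeve 0.044 False [-0.51  0.16  2.02  0.    0.97 -0.51]
sleeve 0.114 False [-0.51  0.03  1.97  0.    1.14 -0.51]
sleeve 0.044 True [-0.51  0.16  2.02 -0.    0.97  2.63]
sleeve 0.114 True [-0.51  0.03  1.97 -0.    1.14  2.63]
slim_post 0.056 False [-0.72  0.22  1.91  0.    1.02 -0.72]
slim_post 0.126 False [-0.72  0.11  1.86  0.    1.17 -0.72]
slim_post 0.056 True [-0.72  0.22  1.91 -0.    1.02  2.42]
slim_post 0.126 True [-0.72  0.11  1.86 -0.    1.17  2.42]
cup 0.029 False [-0.53  0.57  1.47  0.    1.1  -0.53]
cup 0.099 False [-0.53  0.48  1.44  0.    1.22 -0.53]
cup 0.029 True [-0.53  0.57  1.47 -0.    1.1   2.61]
cup 0.099 True [-0.
[... 1239 characters left out ...]
e max y -0.292 left min y -0.051
top 0.75 right-side obstacle max y -0.22 left min y -0.22
scene 0.3 right-side obstacle max y -0.857 left min y 0.037
scene 0.35 right-side obstacle max y -0.818 left min y -0.013
scene 0.4 right-side obstacle max y -0.789 left min y -0.043
scene 0.45 right-side obstacle max y None left min y -0.063
scene 0.5 right-side obstacle max y -0.411 left min y -0.071
scene 0.55 right-side obstacle max y -0.384 left min y -0.074
scene 0.6 right-side obstacle max y -0.354 left min y -0.072
scene 0.65 right-side obstacle max y -0.355 left min y -0.064
scene 0.7 right-side obstacle max y -0.291 left min y -0.048
scene 0.75 right-side obstacle max y -0.22 left min y -0.22
```

```bash
cat >> h.py <<'E'
JOB["shell"]=("fat_post",.046,.012,X+.3,X+.3,.044,30)
JOB["cup"]=("nest",.0285,.014,X+.45,0,.046,20)
def ori(y): return [np.pi,0,y]
def stat(s): print(s,"t",round(monitor.current_clock(),1),"pos",np.round(monitor.current_position(),4),"gap mm",round(monitor.current_finger_gap()*94,1),"F",np.round(monitor.current_ft_force(),1),"grip",round(monitor.current_grasp_force(),1))
def pick(k,lift=.10):
    b,h,f,y1,y2,w,e=JOB[k]; x,y=POS[k]
    env.servo_line([x,y,h+.015],ori(y1),feed=.2); env.servo_line([x,y,h],feed=.06)
    eoat.grip(0.0,effort=e); stat(k+" gripped")
    g=monitor.current_finger_gap()*.094
    if abs(g-w)>.004: raise SystemExit(f"gap {g} unlike {w}")
    env.servo_line([x,y,h+lift],feed=.15); stat(k+" lifted")
def place(k,lift=.10):
    b,h,f,y1,y2,w,e=JOB[k]; x,y=POS[b]; z=h+f
    env.servo_line([x,y,h+lift],ori(y2),feed=.2)
    hit=env.servo_line([x,y,z+.005],feed=.1,until_force=15)
    if hit: stat("EARLY CONTACT"); raise SystemExit
    hit=env.servo_line([x,y,z-.004],feed=.015,until_force=4); stat(f"{k} set {hit}, home z {z:.4f}")
    if not hit or monitor.current_position()[2]>z+.0025: raise SystemExit("not home")
    eoat.grip(min(1,(w+.018)/.094)); env.servo_line([x,y,h+lift+.02],feed=.15)
E
python3 - <<'E'
from h import *
eoat.grip(.72)
env.move_ptp([.42,-.29,.2],ori(X+.3))
env.servo_line([*POS["shell"],.13],feed=.25)
pick("shell"); place("shell")
c=capture("top"); save(c,"pics/top2.png",(290,130,490,350),2.7)
stat("end")
E
```

```text
shell gripped t 5.2 pos [ 0.5104 -0.2994  0.0462] gap mm 40.0 F [0.8 1.2 0.1] grip 30.0
shell lifted t 6.0 pos [ 0.5091 -0.2987  0.1448] gap mm 40.0 F [-0.3 -0.2 -1.6] grip 30.0
shell set True, home z 0.0580 t 8.2 pos [ 0.5113 -0.1814  0.0581] gap mm 40.0 F [-0.4 -0.2  4.3] grip 30.0
end t 9.7 pos [ 0.5095 -0.1807  0.1646] gap mm 61.4 F [ 0.1 -0.2 -0. ] grip 0.0
```

View pics/top2.png

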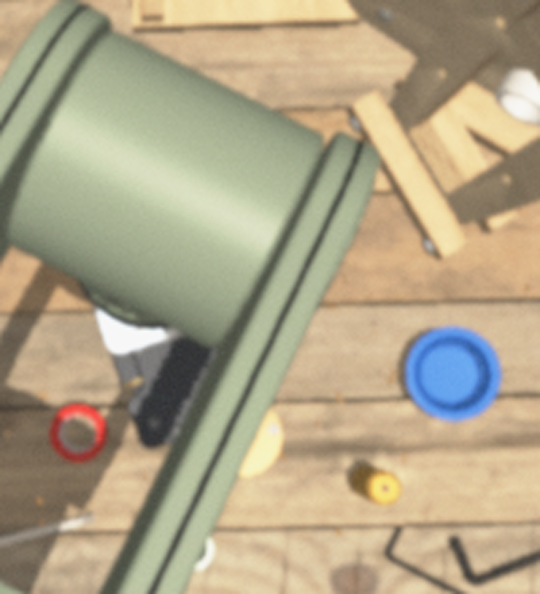

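The arm hides the post in this view (shell area near crop (142,298)). The set-down height matched home within 0.1 mm, so I'll go on with the sleeve and the cup. The gap reads 4 mm under the part width because of pad compliance, so I'm widening that check.

```bash
sed -i 's/>.004: raise/>.0065: raise/' h.py
python3 - <<'E'
from h import *
env.servo_line([*POS["sleeve"],.16],ori(X),feed=.2)
pick("sleeve"); place("sleeve")
env.servo_line([.50,-.25,.16],ori(X+.45),feed=.25)
eoat.grip(.72)
env.servo_line([*POS["cup"],.10],feed=.25)
pick("cup")
env.servo_line([.50,-.25,.14],feed=.25)
env.servo_line([.43,-.29,.14],ori(0),feed=.15)
place("cup")
c=capture("scene"); save(c,"pics/scene2.png",(280,140,480,300),3)
stat("end")
E
```

```text
sleeve gripped t 11.9 pos [ 0.4169 -0.1341  0.0442] gap mm 37.2 F [0.7 0.5 0.6] grip 25.0
sleeve lifted t 12.8 pos [ 0.4158 -0.1336  0.1431] gap mm 37.2 F [ 0.2  0.3 -1.2] grip 25.0
sleeve set True, home z 0.0560 t 14.9 pos [ 0.4118 -0.2495  0.0562] gap mm 37.3 F [-0.8 -0.5  4.6] grip 25.0
cup gripped t 19.3 pos [ 0.6039 -0.2535  0.0288] gap mm 44.4 F [0.2 0.3 1.1] grip 20.0
cup lifted t 20.1 pos [ 0.6027 -0.253   0.1273] gap mm 43.9 F [-0.5  0.1 -1.9] grip 20.0
cup set True, home z 0.0425 t 24.9 pos [ 0.4523 -0.3997  0.0427] gap mm 44.6 F [-0.1  0.   3.9] grip 20.0
end t 26.4 pos [ 0.4512 -0.3984  0.1469] gap mm 64.0 F [-0.2 -0.6 -0.4] grip 0.0
```

View pics/scene2.png

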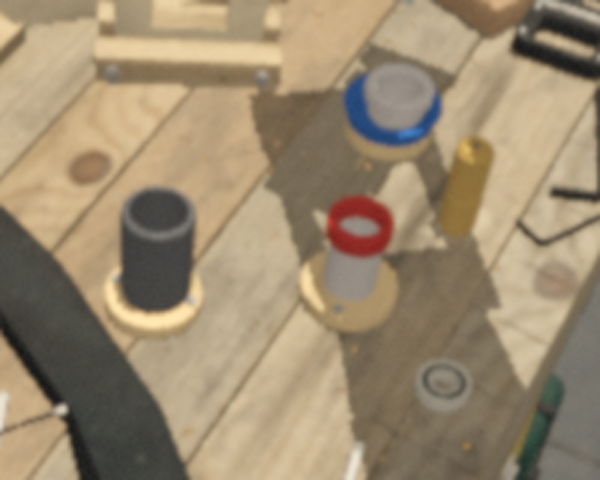

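The shell (crop 158,245) and sleeve (360,255) stand on their feet. The cup (400,95) looks high in the nest, so I'll measure its height.

Run:
```python
from h import *
c=capture("scene"); W=cloud(c); save(c,"pics/scene3.png",(340,100,460,220),5)
for n,r,zc in(("nest",.03,.03),("fat_post",.024,.08),("slim_post",.022,.06)):
    x,y=POS[n]; m=(c["range_z"]>0)&(np.hypot(W[...,0]-x,W[...,1]-y)<r+.01)&(W[...,2]>zc)
    p=W[m]; print(n,len(p),"z pct",np.percentile(p[:,2],[5,25,50,75,95,99]).round(4))
    zt=np.percentile(p[:,2],97)
    q=p[p[:,2]>zt-.006]; print("  top rim",q.min(0).round(3),q.max(0).round(3),cv2.minEnclosingCircle(q[:,:2].astype(np.float32)))
```

```text
nest 2940 z pct [0.0409 0.2776 0.3302 0.3557 0.373  0.3778]
  top rim [ 0.416 -0.405  0.369] [ 0.472 -0.363  0.38 ] ((0.4433014392852783, -0.3870469331741333), 0.03254283592104912)
fat_post 67 z pct [0.0801 0.0804 0.0808 0.0814 0.0823 0.0824]
  top rim [ 0.49  -0.203  0.08 ] [ 0.53  -0.161  0.082] ((0.5090199708938599, -0.18139322102069855), 0.02140936441719532)
slim_post 267 z pct [0.0608 0.0646 0.0671 0.0684 0.0698 0.0706]
  top rim [ 0.392 -0.268  0.064] [ 0.431 -0.226  0.071] ((0.4114021360874176, -0.2471693754196167), 0.021037179976701736)
```

View pics/scene3.png

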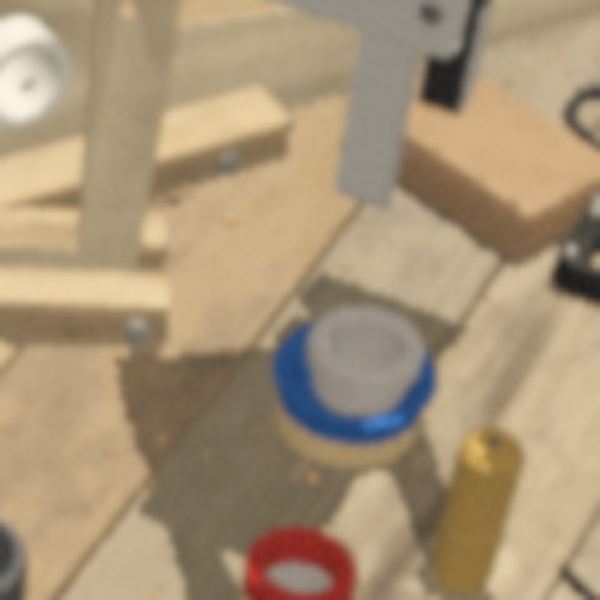

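The shell top is at 80 mm and the sleeve top at 68 mm, so both are home. The gripper hangs above the nest at crop (390,100), well clear of the cup at (365,355). I'll measure the cup again with the gripper's points left out.

Run:
```python
from h import *
c=capture("scene"); W=cloud(c)
x,y=POS["nest"]; m=(c["range_z"]>0)&(np.hypot(W[...,0]-x,W[...,1]-y)<.04)&(W[...,2]>.012)&(W[...,2]<.08)
p=W[m]; print(np.histogram(p[:,2],bins=np.arange(.012,.08,.003)))
q=p[p[:,2]>.030]; print(len(q),np.percentile(q[:,2],[50,90,99]),cv2.minEnclosingCircle(q[:,:2].astype(np.float32)))
A=np.c_[q[:,:2]-[x,y],np.ones(len(q))]; q2=q[q[:,2]>np.percentile(q[:,2],97)-.006]
A=np.c_[q2[:,:2]-[x,y],np.ones(len(q2))]; print("plane",np.linalg.lstsq(A,q2[:,2],rcond=None)[0])
```

```text
(array([ 46,  51,  38,  61, 170,  62,  27,  37,  41, 102,  79,   1,   0,
         0,   0,   0,   0,   0,   0,   0,   0,   0]), array([0.012, 0.015, 0.018, 0.021, 0.024, 0.027, 0.03 , 0.033, 0.036,
       0.039, 0.042, 0.045, 0.048, 0.051, 0.054, 0.057, 0.06 , 0.063,
       0.066, 0.069, 0.072, 0.075, 0.078]))
287 [0.04046207 0.04303759 0.04432198] ((0.4492006003856659, -0.39819464087486267), 0.02454182878136635)
plane [-0.00139935  0.00081921  0.04138505]
```

The cup top is at 42 mm and level, so it is home (14 + 28 mm). The axle is next.

Run:
```python
from h import *
env.servo_line([.40,-.34,.18],ori(X),feed=.12)
eoat.grip(.6)
env.servo_line([*POS["axle"],.13],feed=.15)
pick("axle",.11); place("axle",.11)
env.servo_line([.45,-.25,.25],feed=.25)
env.goto_joints([-1.5,.207,1.542,0,1.393,-.15]); stat("end")
t=capture("top"); s=capture("scene"); save(t,"pics/top3.png",(290,130,490,350),2.7); save(s,"pics/scene4.png",(220,140,460,300),3)
from meas import OBJ,centre
for c in(t,s):
    W=cloud(c)
    for k,b,z,r in(("shell","fat_post",.080,.022),("sleeve","slim_post",.068,.020),("cup","nest",.042,.023),("axle","socket",.086,.012)): print(k,b,POS[b],z,centre(c,W,POS[b],z,r))
    for k in("bearing","lockring"): print(k,centre(c,W,*OBJ[k]))
```

```text
axle gripped t 30.5 pos [ 0.3765 -0.3367  0.0522] gap mm 23.4 F [0.5 0.9 1.5] grip 30.0
axle lifted t 31.4 pos [ 0.3757 -0.3357  0.1607] gap mm 23.3 F [ 0.6  0.5 -2.6] grip 30.0
axle set True, home z 0.0660 t 34.6 pos [ 0.6115 -0.1402  0.066 ] gap mm 23.4 F [-0.3 -1.   3.8] grip 30.0
end t 38.7 pos [ 0.1274 -0.5605  0.219 ] gap mm 41.6 F [ 0.1  0.8 -0.3] grip 0.0
shell fat_post (0.5105, -0.1812) 0.08 (161, array([ 0.5096, -0.1828,  0.0219]), array([ 0.5096, -0.1829]), np.float64(0.0808))
sleeve slim_post (0.4114, -0.249) 0.068 (216, array([ 0.4114, -0.2496,  0.0204]), array([ 0.4113, -0.2494]), np.float64(0.0691))
cup nest (0.452, -0.3993) 0.042 (288, array([ 0.4496, -0.3999,  0.0232]), array([ 0.4498, -0.3996]), np.float64(0.0429))
axle socket (0.611, -0.14) 0.086 (122, array([ 0.6098, -0.1417,  0.0117]), array([ 0.6096, -0.1417]), np.float64(0.0864))
bearing (186, array([ 0.3336, -0.2128,  0.033 ]), array([ 0.332 , -0.2111]), np.float64(0.0097))
lockring (106, array([ 0.7025, -0.1339,  0.0168]), array([ 0.7023, -0.1341]), np.float64(0.0108))
shell fat_post (0.5105, -0.1812) 0.08 (181, array([ 0.5092, -0.1823,  0.0227]), array([ 0.5097, -0.1813]), np.float64(0.0795))
sleeve slim_post (0.4114, -0.249) 0.068 (203, array([ 0.41  , -0.2482,  0.0212]), array([ 0.4114, -0.2473]), np.float64(0.0677))
cup nest (0.452, -0.3993) 0.042 (199, array([ 0.4507, -0.3987,  0.0249]), array([ 0.4494, -0.3982]), np.float64(0.0416))
axle socket (0.611, -0.14) 0.086 (29, array([ 0.6095, -0.1452,  0.0098]), array([ 0.6089, -0.1461]), np.float64(0.086))
bearing (201, array([ 0.3325, -0.2106,  0.0172]), array([ 0.3322, -0.2102]), np.float64(0.0087))
lockring (88, array([ 0.7027, -0.1318,  0.0183]), array([ 0.7026, -0.1296]), np.float64(0.0095))
```

View pics/top3.png

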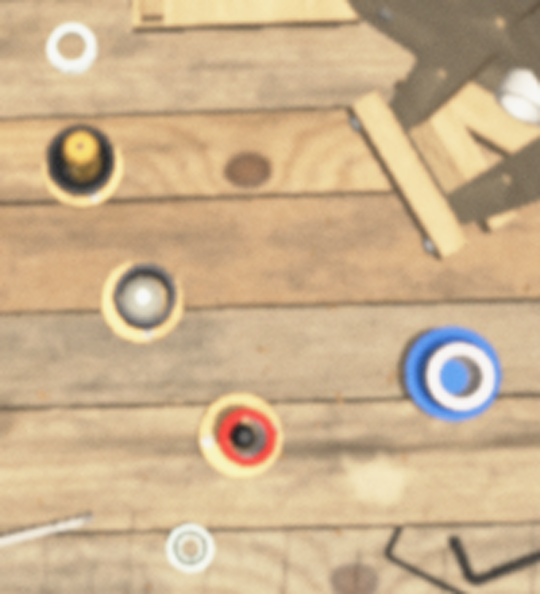

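The top view shows all four parts home and upright: axle in the socket (82,155), shell over the white plug (145,297), sleeve over the black plug (242,436) and cup in the blue nest (455,375). The measured heights match, the bearing (190,548) and lock ring (72,47) haven't moved, and the arm is clear.

```bash
python3 -c "
from h import *
print(order.sign_off())"
```

```text
the job is handed in; nothing more can be done
None
```

All four parts are set in their jig blocks, upright and at their full-home heights; the bearing and lock ring were left where they lay, and the job was handed in after about 39 s on the robot's clock.

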